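# Tamp the hearth lumps level

## Robot

A 6-joint arm with a two-finger parallel gripper is mounted at the origin on the work surface. World frame = base frame: x ahead of the robot, y to its left, z up, the work surface at z = 0. Lengths are in mm, angles in rad, forces in N, time in s.
With the tool pointing down it reaches from about 350 to 975 mm from the base axis. Payload 7.1 kg.
Tool frame: the origin (TCP) lies between the finger pads; the fingertips stand 19 mm ahead of it and the grasp point (between the pads) is the TCP; y points along the fingers, z is the direction in which the jaws open and shut, and the axes are right-handed (so a half turn about y gives the same grasp; the last joint's range is limited). The gripper opens to 88 mm and grips with 3 to 60 N. Pads are 20 mm wide; open, the fingers measure 115 mm over their backs; the gripper's body (75 mm by 178 mm) begins 61 mm behind the grasp point.
Start: joints at [-1.248, 0.423, 1.63, -0, 1.089, -0.019], TCP at [209.507, -588.822, 241.675] pointing down, gripper open.
Joint ranges: [-3, 3], [-0.9, 2.11], [0.09, 2.58], [-1.31, 4.45], [0.11, 2.69], [-2.54, 2.54]. Speed limits (rad/s): [2.39, 2.39, 3.01, 3.14, 3.14, 3.14].

## Interface

Orientations are given as a rotation vector (axis times angle).
In Python, from workcell import ctrl gives the robot as it stands.
- The arm moves only by the tool servo_tool, never from a script. Its argument "moves" is text: rows parted by semicolons, each of 6 numbers parted by spaces: the shift along the world's x, y, z in m, then the turn, a rotation vector about the world's x, y, z in degrees. A call has 1 to 8 rows; each row is the pose to reach, as a shift and turn from the pose commanded when the call began; what a row does not reach only later rows make up. A row lasts 1/8 s, in which the tool goes at most 62.5 mm and 10.7 degrees, less where a joint would pass 70% of its speed; a pose out of reach is approached as far as the arm can. A call with a gripper value outside its range is refused whole. "hand" is the closure in counts, from 0 (fully open) to 255 (shut), set as the call begins (left out, the last holds). The fingers move at their own pace and stop on an object; the grip force is fixed at half the most. Time passes only in rows, so rows that repeat a pose let the fingers close. It gives the time, the measured TCP pose, the force and the opening at its end, in the units of the state.
- ctrl.get_obs(): the state, without advancing time (a new reading comes with each control period).
- ctrl.get_image(name): name is "scene" or "side" or "wrist"; returns a dict with "pixels" (420x560x3 uint8, red, green, blue), "depth" (420x560 float32, mm along the optical axis (not along the pixel's ray), 0 where there is no reading), "vertical_fov" (degrees; the focal length in pixels is half the picture's height over the tangent of half this angle, whatever the lens; pixels are square), "cx", "cy" (the principal point, pixels), "xyz" and "attitude" of the camera in the world; the wrist camera has in their place "T_tool_cam" (4x4, takes a point from camera to tool coordinates, whose origin is the TCP and whose axes are the tool frame's). Camera axes: x right, y up, looking along -z (the intrinsics and any distortion apply to the point x, -y, -z); pixel columns grow to the right and rows downward; lengths in mm; the calibration is good to about 2 mm. The wrist camera is an equidistant fisheye: a pixel r from the principal point sees the ray r / f radians off the axis. A picture is of the moment at which its call begins: read the wrist's pose just before it.
- ctrl.close_job(): hands the job in, once; it reports no verdict.
The state is a dict: "t": time; "qpos": joint angles; "qvel": joint speeds; "joint_torque": joint torques, N m; "ee_pos": TCP position; "orientation": TCP orientation; "ft_force": force on the tool from outside, world axes, zero at the start; "moment": the same for the moment, N m; "width": finger opening in mm.
Only numpy, scipy, OpenCV 4.12 (cv2) and the standard library are available. Lean on these libraries where they do the work, as an engineer would, in place of code of your own. Each camera call takes 0.05 s, during which the arm holds its last target.

## Task

Take the flat tamper out of its spring clip, drawing it out sideways through the mouth of the clip, and with it press the cocked-up clay lumps in the hearth tray down until all six lie flat and level in the tray. Then stand the tamper upright on the bare bench, beside the tray and off its rack. Do not touch the lumps with the gripper, and leave the can, jar and bottle standing where they are.

Things in the scene. Friction and masses are not known exactly. Their poses are not given: they have to be found in the camera images.
- tray: Fixed square hearth tray of dark sheet steel, open on top: 166 x 166 x 62 mm outside, walls and floor 5 mm (inside 156 x 156 mm). Origin at the centre of its underside, on the bench; x and y parallel to its walls, z up. It holds six lumps, three along its -x wall and three along its +x wall.
- rack: Fixed grey tool rack: a foot plate 110 x 100 x 6 mm and, 48 to 64 mm behind the tool (+x), a post 100 mm high carrying a steel spring clip. Origin on the bench, on the axis of the clip; the clip's mouth faces -x of this frame; z up. The tamper stands on the foot plate (its underside 6 mm over the bench).
- clip (a point): Centre of the spring clip on the rack, 82 mm over the bench, round the tamper's stem. Its two sprung jaws (14 mm high) close to an 8 mm gap in front of the stem and reach 27 mm towards the rack's -x; a pull of about 9 N along -x spreads them and frees the stem. It cannot go up: a collar below the clip stops it.
- tamper: Flat tamper, 186 mm high, about 0.45 kg, loose, upright in the clip. Steel plate 60 x 60 x 10 mm at the bottom, round stem 18 mm thick, a collar 30 mm across at 56 to 64 mm, and a square wooden grip 28 x 28 mm from 114 to 186 mm over the plate's underside (sides parallel to the plate's). Origin: centre of the plate's underside, z up the stem.
- stand: Fixed torch stand: round foot 80 mm across, 14 mm high, with a thin rod 322 mm high; a small torch reaches 45 mm from the rod along its +x and up to 355 mm high. Origin under the rod on the bench. Not to be used.
- can: Tall red metal can, upright, 58 mm across, 170 mm high, loose. Origin at its underside. A bystander.
- jar: Squat amber jar with a black lid, upright, 68 mm across, 75 mm high, loose. Origin at its underside. A bystander.
- flask: White plastic bottle, upright, 60 mm across, 140 mm high, loose. Origin at its underside. A bystander.
- lump1: Loose smooth pale clay lump, 68 x 44 x 28 mm (x, y, z), about 0.11 kg, one of three along the tray's -x wall. Origin at its middle; lying flat its z is upright and its origin 19 mm over the tray's underside. Starts cocked about 45 deg, its -x end on the tray wall, top 69 mm over the tray's underside; pressed down by a few N its foot slides inwards and it goes flat.
- lump2: Loose smooth pale clay lump, 68 x 40 x 28 mm (x, y, z), about 0.11 kg, one of three along the tray's -x wall. Origin at its middle; lying flat its z is upright and its origin 19 mm over the tray's underside. Starts cocked about 45 deg, its -x end on the tray wall, top 69 mm over the tray's underside; pressed down by a few N its foot slides inwards and it goes flat.
- lump3: Loose smooth pale clay lump, 68 x 45 x 28 mm (x, y, z), about 0.11 kg, one of three along the tray's -x wall. Origin at its middle; lying flat its z is upright and its origin 19 mm over the tray's underside. Starts lying flat.
- lump4: Loose smooth pale clay lump, 68 x 42 x 28 mm (x, y, z), about 0.11 kg, one of three along the tray's +x wall. Origin at its middle; lying flat its z is upright and its origin 19 mm over the tray's underside. Starts cocked about 45 deg, its -x end on the tray wall, top 69 mm over the tray's underside; pressed down by a few N its foot slides inwards and it goes flat.
- lump5: Loose smooth pale clay lump, 68 x 46 x 28 mm (x, y, z), about 0.11 kg, one of three along the tray's +x wall. Origin at its middle; lying flat its z is upright and its origin 19 mm over the tray's underside. Starts cocked about 45 deg, its -x end on the tray wall, top 69 mm over the tray's underside; pressed down by a few N its foot slides inwards and it goes flat.
- lump6: Loose smooth pale clay lump, 68 x 40 x 28 mm (x, y, z), about 0.11 kg, one of three along the tray's +x wall. Origin at its middle; lying flat its z is upright and its origin 19 mm over the tray's underside. Starts lying flat.
There are look-alikes about, which are no part of the job. Leave any black or turquoise look-alike of the tamper alone.

How it is judged:
By the outcome, as a careful person would: the job done as asked, in the order asked, and still so for the second after the job is handed in, with the robot touching nothing.
It also fails if it takes over 67 s, if anything falls off the work surface, if the arm or the gripper's body presses on something with over 40 N, if the wrist force passes 120 N, or if a joint passes its speed limit or range.

## Working session

There is one attempt and no reset: what is moved stays moved. The work goes in short steps, Python scripts to look and compute and a tool call to move; the robot and the scene stay as the last step left them, time stands still between calls to the robot, and variables do not carry over. Pictures are saved under pics/ and viewed, and the job is handed in when it is done.

Besides the shell and the picture viewer there is one more tool, called after "Request:" by a JSON object that holds its "api" and its "payload". servo_tool: Moves the arm, as the interface text tells. Its arguments: {"type":"object","properties":{"moves":{"type":"string"},"hand":{"type":"number"}},"required":["moves"]}

```bash
mkdir -p pics; ls; cat > h.py <<'E'
import numpy as np, cv2
from workcell import ctrl
from scipy.spatial.transform import Rotation as R
def grab(name,fn=None):
    o=ctrl.get_obs(); im=ctrl.get_image(name)
    if fn: cv2.imwrite('pics/'+fn, cv2.cvtColor(im['pixels'],cv2.COLOR_RGB2BGR))
    return o,im
E
python3 - <<'E'
from h import *
for n in ['scene','side','wrist']:
    o,im=grab(n,n+'0.png')
    print(n,{k:v for k,v in im.items() if k not in('pixels','depth')})
    np.savez(n+'0.npz',**im)
print(o)
E
```

```text
pics
scene {'vertical_fov': 56.68027839013717, 'cx': 278.54599073228354, 'cy': 211.47344141600266, 'xyz': array([1111.23237594, -407.54926602,  638.44165018]), 'attitude': array([0.83895871, 0.42192351, 0.84802544])}
side {'vertical_fov': 52.69415947820741, 'cx': 281.41924115270007, 'cy': 202.26278968546268, 'xyz': array([148.08796188, 444.62816944, 693.63384286]), 'attitude': array([ 0.34218293, -0.8735274 , -2.20603611])}
wrist {'vertical_fov': 65.70646984690485, 'cx': 278.2703806493498, 'cy': 208.27905350194666, 'T_tool_cam': array([[ 2.33330761e-04, -9.56267224e-01, -2.92494347e-01,
        -7.95071793e+01],
       [-1.50766419e-03,  2.92493686e-01, -9.56266266e-01,
        -1.43890206e+02],
       [ 9.99998836e-01,  6.64109587e-04, -1.37348207e-03,
         4.26325257e-01],
       [ 0.00000000e+00,  0.00000000e+00,  0.00000000e+00,
         1.00000000e+00]])}
{'t': 0.1, 'qpos': array([-1.24800524e+00,  4.23803252e-01,  1.63059883e+00, -2.41910494e-05,
        1.08858154e+00, -1.89678546e-02]), 'qvel': array([ 0.00111009, -0.00298797, -0.00299451, -0.00106151, -0.00105249,
        0.00068432]), 'joint_torque': array([-7.68972277e-04, -5.45616031e+01, -2.74323946e+01,  6.43962482e-02,
        1.88099546e-02, -4.90864556e-05]), 'ee_pos': array([ 209.35395483, -588.39587173,  240.96095156]), 'orientation': array([-0.35158258,  2.03738545, -2.03455141]), 'ft_force': array([-0.70619639,  0.28390345,  0.62581379]), 'moment': array([-0.03298157, -0.01156812, -0.02470478]), 'width': 87.885800057686}
```

View pics/scene0.png

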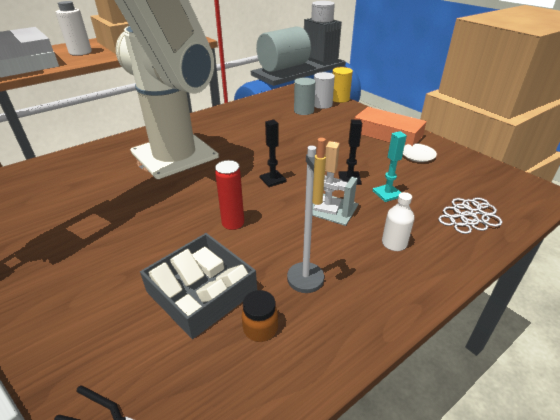

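View pics/side0.png

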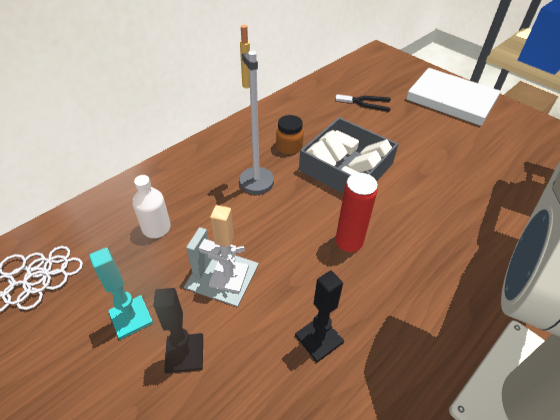

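View pics/wrist0.png

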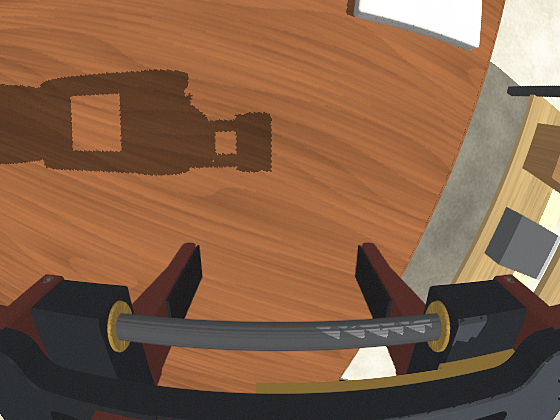

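The scene view shows the wooden-gripped tamper in the grey rack (~332,180), the tray (~200,283), the stand (~306,275), the jar (260,315), the can (231,195) and the bottle (398,222). The black and turquoise look-alikes stand around the rack. Next I'll locate everything from depth.

```bash
cat >> h.py <<'E'
def cloud(im):
    d=im['depth']; f=210/np.tan(np.radians(im['vertical_fov'])/2)
    v,u=np.mgrid[0:420,0:560]
    P=np.stack([(u-im['cx'])/f*d,-(v-im['cy'])/f*d,-d],-1)
    W=P@R.from_rotvec(im['attitude']).as_matrix().T+im['xyz']
    W[d<=0]=np.nan
    return W
def top(ims,x0,x1,y0,y1,s,zmin=-20,zmax=400):
    # image: rows = x decreasing, cols = y decreasing
    H=int((x1-x0)*s);Wd=int((y1-y0)*s)
    out=np.zeros((H,Wd,3),np.uint8); hm=np.full((H,Wd),-1e3)
    for im in ims:
        W=cloud(im).reshape(-1,3);c=im['pixels'].reshape(-1,3)
        ok=np.isfinite(W).all(1)&(W[:,2]>zmin)&(W[:,2]<zmax);W=W[ok];c=c[ok]
        r=((x1-W[:,0])*s).astype(int);q=((y1-W[:,1])*s).astype(int)
        k=(r>=0)&(r<H)&(q>=0)&(q<Wd)
        o=np.argsort(W[k,2])
        for i in np.where(k)[0][o]:
            if W[i,2]>hm[r[i],q[i]]: hm[r[i],q[i]]=W[i,2];out[r[i],q[i]]=c[i]
    return out,hm
E
python3 - <<'E'
from h import *
S=dict(np.load('scene0.npz'));D=dict(np.load('side0.npz'))
for n,im in(('s',S),('d',D)):
    o,h=top([im],250,850,-650,250,0.85)
    cv2.imwrite(f'pics/top_{n}.png',o[...,::-1])
    W=cloud(im); print(n,W[380,300] if n=='s' else W[150,100], np.nanmedian(W[...,2][(W[...,2]>-30)&(W[...,2]<15)]))
E
```

```text
s [ 854.41969027 -170.39447036    1.1751479 ] 0.6908688493152795
d [1479.13207615   60.9934113  -349.86439487] -1.0007150005206427
```

View pics/top_s.png

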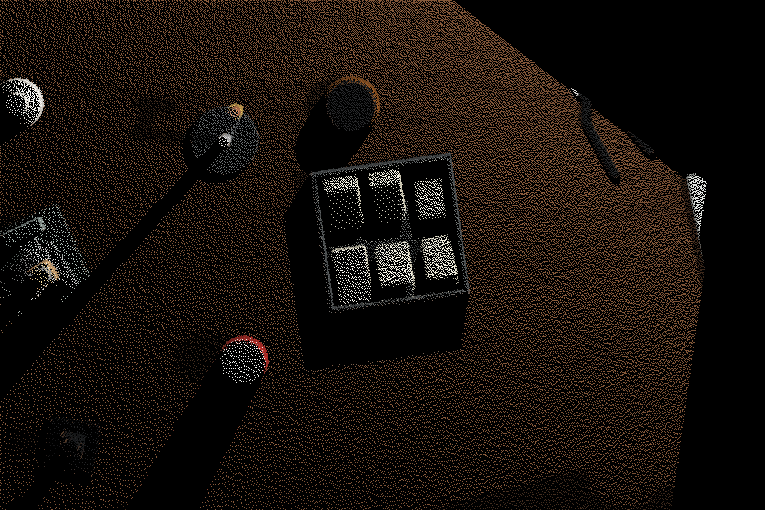

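View pics/top_d.png

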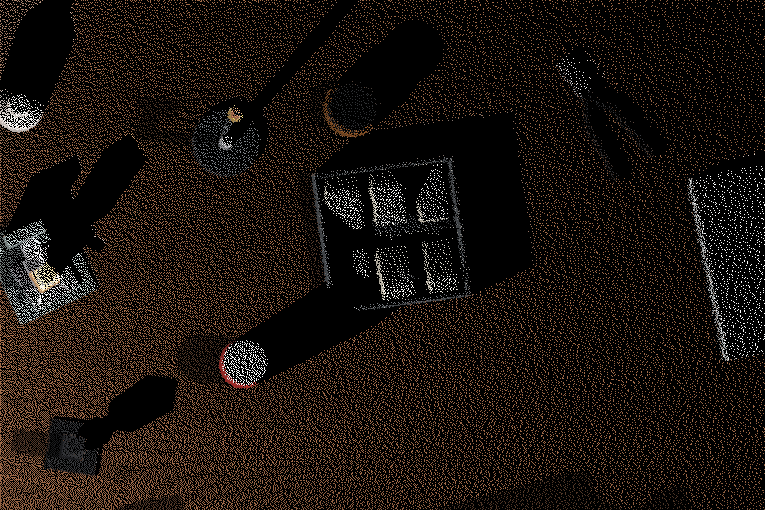

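```bash
python3 - <<'E'
from h import *
S=dict(np.load('scene0.npz'));D=dict(np.load('side0.npz'))
def hv(im):
    o,h=top([im],440,640,110,310,3)
    o=cv2.dilate(o,np.ones((3,3)))
    return o
a,b=hv(S),hv(D)
cv2.imwrite('pics/rack.png',cv2.resize(np.hstack([a,b]),(800,400))[...,::-1])
cv2.imwrite('pics/rackS.png',cv2.resize(S['pixels'][130:230,270:430],(800,500),interpolation=cv2.INTER_CUBIC)[...,::-1])
cv2.imwrite('pics/rackD.png',cv2.resize(D['pixels'][190:320,150:290],(646,600),interpolation=cv2.INTER_CUBIC)[...,::-1])
W=np.vstack([cloud(S).reshape(-1,3),cloud(D).reshape(-1,3)]);C=np.vstack([S['pixels'].reshape(-1,3),D['pixels'].reshape(-1,3)]).astype(int)
src=np.r_[np.zeros(420*560),np.ones(420*560)]
def box(x,y,z,cond=None):
    k=(W[:,0]>x[0])&(W[:,0]<x[1])&(W[:,1]>y[0])&(W[:,1]<y[1])&(W[:,2]>z[0])&(W[:,2]<z[1])
    return k
for s in(0,1):
    k=box((480,620),(130,280),(186,200))&(src==s)
    print('grip top',s,k.sum(),W[k].mean(0),cv2.minAreaRect(W[k,:2].astype(np.float32)))
    k=box((480,620),(130,280),(96,106))&(src==s)&(C.max(1)-C.min(1)<40)
    print('post top',s,k.sum(),W[k].mean(0),cv2.minAreaRect(W[k,:2].astype(np.float32)))
    k=box((440,640),(110,310),(3,9))&(src==s)&(C.max(1)-C.min(1)<45)
    print('foot',s,k.sum(),cv2.minAreaRect(W[k,:2].astype(np.float32)))
    k=box((450,750),(-350,-80),(57,66))&(src==s)&(C.max(1)<110)
    r=cv2.minAreaRect(W[k,:2].astype(np.float32));print('tray',s,k.sum(),r)
for n,x,y,z in(('can',(350,500),(-80,50),(160,175)),('jar',(660,790),(-220,-120),(68,80)),('flask',(680,770),(180,280),(130,150)),('standfoot',(620,740),(-80,50),(10,18)),('torch',(620,740),(-80,50),(280,400))):
    k=box(x,y,z);print(n,k.sum(),np.nanmean(W[k],0),W[k].min(0),W[k].max(0))
E
```

```text
grip top 0 87 [528.75374757 195.94778098 191.37798346] ((526.8185424804688, 199.45069885253906), (26.53507423400879, 29.4649658203125), 30.135726928710938)
post top 0 110 [568.31387257 214.91884451 100.16645469] ((551.4607543945312, 211.3487548828125), (73.24986267089844, 49.87135314941406), 21.517311096191406)
foot 0 396 ((538.9691162109375, 209.73248291015625), (107.8336181640625, 111.21761322021484), 25.0173397064209)
tray 0 838 ((622.8609619140625, -202.5065460205078), (264.4169006347656, 166.58935546875), 7.73748779296875)
grip top 1 260 [522.502663   198.25128153 190.22948636] ((524.427978515625, 196.3880157470703), (27.485057830810547, 29.88153076171875), 29.853055953979492)
post top 1 244 [565.6740203  218.04002152  98.90456918] ((548.734375, 210.0880126953125), (73.10796356201172, 48.97132110595703), 22.80331039428711)
foot 1 1154 ((523.4935302734375, 224.94924926757812), (111.64176177978516, 175.29234313964844), 2.956341505050659)
tray 1 329 ((618.3610229492188, -203.25892639160156), (257.53631591796875, 165.9542236328125), 7.40405797958374)
can 908 [424.05270263 -36.18775456 168.13974189] [395.9889707  -64.47369261 160.04674098] [452.59099049  -9.98752398 173.16907233]
jar 1075 [ 726.07913062 -163.90525472   74.59772119] [ 693.56230793 -197.83019131   68.05754997] [ 756.28758627 -133.63875616   78.39145131]
flask 291 [725.89019127 227.58238623 137.7548353 ] [712.13524547 213.93733891 130.07390608] [742.53371077 242.61548181 143.15264684]
standfoot 1322 [684.35712202 -15.71772293  13.77063368] [642.59785886 -56.16950045  10.03824455] [724.09669245  26.25683639  17.82571452]
torch 1166 [706.17251199 -23.51590963 314.4867804 ] [673.29748567 -36.10061712 280.00150389] [727.63621064  -6.47852107 356.39535836]
```

View pics/rack.png

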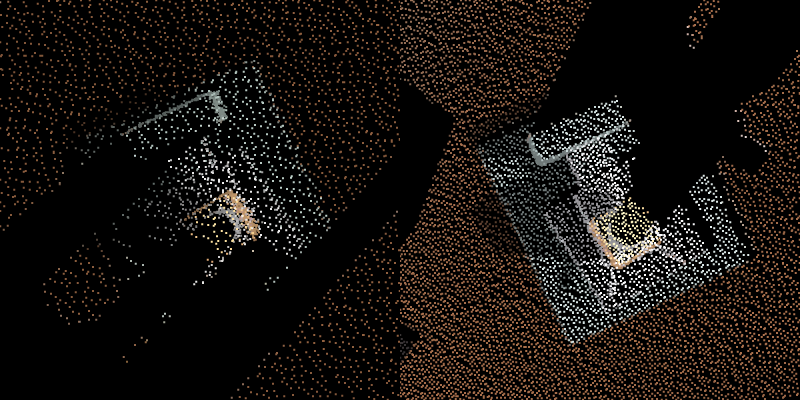

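View pics/rackS.png

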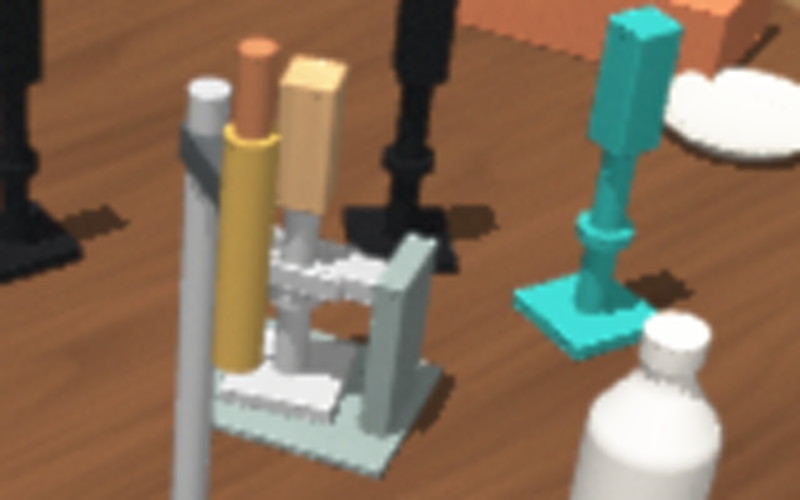

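View pics/rackD.png

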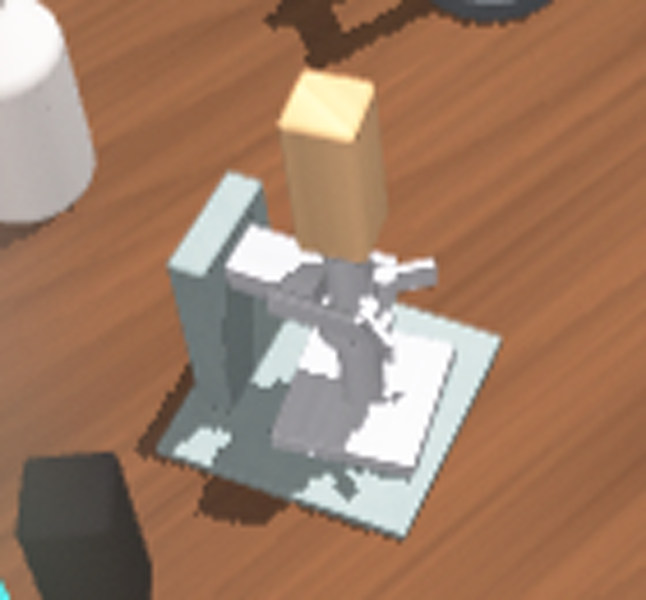

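The rack post lies on the +x/+y side of the stem, so the mouth faces roughly the robot base and the can. I'll refine the rack yaw, grip yaw, tray pose and lump heights.

```bash
cat > m.py <<'E'
from h import *
S=dict(np.load('scene0.npz'));D=dict(np.load('side0.npz'))
WS,WD=cloud(S).reshape(-1,3),cloud(D).reshape(-1,3)
CS,CD=S['pixels'].reshape(-1,3).astype(int),D['pixels'].reshape(-1,3).astype(int)
def ib(W,x,y,z):
    return (W[:,0]>x[0])&(W[:,0]<x[1])&(W[:,1]>y[0])&(W[:,1]<y[1])&(W[:,2]>z[0])&(W[:,2]<z[1])
E
python3 - <<'E'
from m import *
for n,W,C in(('S',WS,CS),('D',WD,CD)):
    k=ib(W,(560,600),(190,255),(96,104))&(C.max(1)-C.min(1)<40)
    r=cv2.minAreaRect(W[k,:2].astype(np.float32));print(n,'post',k.sum(),r)
    k=ib(W,(465,620),(130,280),(3.,9.5))&(C[:,1]>C[:,0]-5)
    r=cv2.minAreaRect(W[k,:2].astype(np.float32));print(n,'foot',k.sum(),r)
    k=ib(W,(500,560),(165,230),(130,200))&(C[:,0]-C[:,2]>40)
    r=cv2.minAreaRect(W[k,:2].astype(np.float32));print(n,'grip all',k.sum(),r, W[k].max(0)[2])
    # side faces via PCA of normals: lines per slice
    k=ib(W,(480,690),(-320,-90),(57,66))&(C.max(1)<110)
    r=cv2.minAreaRect(W[k,:2].astype(np.float32));print(n,'tray',k.sum(),r)
    k=ib(W,(480,690),(-320,-90),(57,66))&(C.max(1)<110)
o=ctrl.get_obs();print(R.from_rotvec(o['orientation']).as_matrix().round(3))
E
```

```text
S post 86 ((577.0745849609375, 221.41159057617188), (16.401287078857422, 50.633148193359375), 25.29674530029297)
S foot 405 ((540.4008178710938, 206.66452026367188), (107.8336181640625, 104.5508804321289), 25.0173397064209)
S grip all 340 ((526.9564819335938, 198.0579376220703), (28.052875518798828, 31.794200897216797), 31.490699768066406) 194.30157888942307
S tray 803 ((575.3811645507812, -209.03341674804688), (168.67755126953125, 166.654296875), 7.847712993621826)
D post 204 ((574.7683715820312, 221.03350830078125), (16.62523078918457, 48.97132110595703), 22.80331039428711)
D foot 1149 ((537.7537231445312, 203.71441650390625), (110.4786605834961, 101.1593017578125), 25.385356903076172)
D grip all 727 ((524.1676635742188, 196.77149963378906), (28.46249008178711, 30.345096588134766), 32.42244338989258) 193.13796869262916
D tray 267 ((572.8753662109375, -209.09494018554688), (165.79721069335938, 166.01223754882812), 7.315223693847656)
[[-0.942 -0.     0.335]
 [-0.335  0.001 -0.942]
 [-0.    -1.    -0.001]]
```

```bash
python3 - <<'E'
from m import *
for n,W,C in(('S',WS,CS),('D',WD,CD)):
    k=ib(W,(500,560),(165,230),(130,186))&(C[:,0]-C[:,2]>40)
    P=W[k,:2]; c=np.array([525.3,197.4]); 
    th=np.radians(28); A=np.array([[np.cos(th),np.sin(th)],[-np.sin(th),np.cos(th)]])
    q=(P-c)@A.T
    for nm,i,j in(('x',0,1),('y',1,0)):
        for sg in(-1,1):
            m=(abs(q[:,i]-sg*14)<5)&(abs(q[:,j])<10)
            if m.sum()>25:
                s=np.polyfit(q[m,j],q[m,i],1); a=np.degrees(np.arctan(s[0]))*(-1 if i==0 else 1)
                print(n,nm,sg,m.sum(),'yaw',28+a,'off',s[1])
    k=ib(W,(460,590),(140,260),(13,19))&(C.max(1)-C.min(1)<40)
    print(n,'plate',k.sum(),cv2.minAreaRect(W[k,:2].astype(np.float32)))
# lumps in tray frame
c=np.array([574.,-209.]);th=np.radians(7.6);A=np.array([[np.cos(th),np.sin(th)],[-np.sin(th),np.cos(th)]])
for n,W in(('S',WS),('D',WD)):
    q=(W[:,:2]-c)@A.T; z=W[:,2]
    H=np.full((13,13),np.nan)
    for i in range(13):
        for j in range(13):
            m=(abs(q[:,0]-(78-6-12*i))<6)&(abs(q[:,1]-(78-6-12*j))<6)
            if m.any(): H[i,j]=np.median(z[m])
    print(n,'rows x=72..-72, cols y=72..-72');print(H.round(0))
E
```

```text
S x 1 46 yaw 23.773731775871028 off 14.86077822644316
S y -1 155 yaw 30.552817488681463 off -12.279328407497095
S plate 238 ((541.0, 208.83421325683594), (94.04752349853516, 64.71363067626953), 29.17708969116211)
D x -1 109 yaw 32.09339871327099 off -14.804084682184284
D y 1 249 yaw 32.70197101404949 off 13.620448098401662
D plate 677 ((539.2659912109375, 206.85540771484375), (95.76329040527344, 60.95543670654297), 32.90302658081055)
S rows x=72..-72, cols y=72..-72
[[60. 62. 62. 61. 53. 62. 62. 62. 59. nan nan nan nan]
 [66. 69. 70. 68. 52. 70. 70. 70. 56. 34. 34. 34. 35.]
 [57. 63. 61. 55. 47. 63. 60. 62. 44. 33. 33. 34. 33.]
 [58. 50. 51. 47. nan 50. 51. 46. 30. 34. 34. 34. 35.]
 [42. 39. 38. 37. 33. 38. 42. 37.  6. 33. 33. 34. 33.]
 [52. 30. 29. 27. nan 30. 29.  5.  6. 33. 33. 33. 32.]
 [26.  8.  6.  6.  6.  6.  6.  6.  5. nan nan nan nan]
 [21. 23. 23. 22.  6. 24. 24. 26.  6. 23. 28. 29. 31.]
 [34. 33. 34. 29.  6. 37. 39. 38.  9. 35. 38. 39. 40.]
 [37. 33. 33. 32. 49. 52. 53. 51. 28. 51. 52. 52. 49.]
 [39. 34. 33. 33. 63. 63. 63. 62. 45. 63. 64. 64. 59.]
 [34. 34. 34. 33. 69. 70. 70. 37. 54. 71. 70. 70. 59.]
 [46. 42. 43. 44. 59. 60. 58. 24. 50. 60. 58. 59. 57.]]
D rows x=72..-72, cols y=72..-72
[[58. 58. 57. 57. 55. 56. 57. 57. 56. 51. 53. 42. 40.]
 [61. 68. 68. 68. 63. 63. 68. 68. 68. nan 31. 32. 32.]
 [60. 61. 63. 61. 59. 56. 61. 61. 60. 29. 31. 32. 38.]
 [56. 50. 50. 50. 47. 43. 51. 48. 47. 30. 32. 31. 32.]
 [60. 41. 39. 38. 34. 31. 36. 37. 34. 22. 31. 32. 31.]
 [60. nan 32. 28.  6. 22. 24.  5.  4. 14. 21. 23. 18.]
 [60. nan nan nan nan  4.  4.  5.  4.  3.  4.  5.  4.]
 [59. nan 33. 33. 26. 26. 30. 29. nan 26. 30. 28. 40.]
 [61. nan 33. 32. 30. 35. 37. 39. nan 34. 38. 36. 37.]
 [60. nan 32. 32. 31. 44. 47. 49. nan 45. 48. 49. 53.]
 [60. nan nan 32. 37. 51. 57.  5.  4. 56. 59. 60. 58.]
 [nan nan nan nan 49. 62. 68. 68. 63. 58. 67. 67. 66.]
 [nan nan 58. nan 52. 57. 59. 59. 56. 55. 59. 58. 60.]]
```

```bash
python3 - <<'E'
from m import *
c=np.array([574.,-209.]);th=np.radians(7.6);A=np.array([[np.cos(th),np.sin(th)],[-np.sin(th),np.cos(th)]])
for n,W,C in(('S',WS,CS),('D',WD,CD)):
    q=(W[:,:2]-c)@A.T; z=W[:,2]; pale=C.min(1)>120
    for sg in(1,-1):
        m=pale&(q[:,0]*sg>35)&(q[:,0]*sg<76)&(abs(q[:,1])<78)&(z>57)
        y=np.sort(q[m,1]); g=np.where(np.diff(y)>3)[0]
        print(n,sg,[(a[0].round(),a[-1].round(),len(a)) for a in np.split(y,g+1) if len(a)>5])
        m&=z>66; print('top x',np.median(q[m,0]))
E
```

```text
S 1 [(np.float64(-21.0), np.float64(16.0), 249), (np.float64(29.0), np.float64(71.0), 249)]
top x 62.25937166207912
S -1 [(np.float64(-72.0), np.float64(-35.0), 214), (np.float64(-21.0), np.float64(20.0), 217)]
top x -53.96599761360372
D 1 [(np.float64(-21.0), np.float64(19.0), 142), (np.float64(28.0), np.float64(78.0), 163)]
top x 56.42413753141413
D -1 [(np.float64(-72.0), np.float64(-34.0), 137), (np.float64(-20.0), np.float64(19.0), 158), (np.float64(75.0), np.float64(77.0), 6)]
top x -59.91473579394025
```

Request:
{"api": "servo_tool", "payload": {"moves": "0.022 0.055 0.01 0 0 6; 0.044 0.11 0.02 0 0 12; 0.066 0.165 0.03 0 0 18; 0.088 0.22 0.04 0 0 24; 0.11 0.275 0.05 0 0 30; 0.132 0.33 0.06 0 0 36; 0.154 0.385 0.06 0 0 42; 0.176 0.44 0.06 0 0 48", "hand": 0}}

```text
t: 1.15
ee_pos: [385.9, -147.0, 302.0]
orientation: [-0.999, 1.488, -1.49]
ft_force: [1.1, -0.7, 0.1]
width: 87.5
```

Request:
{"api": "servo_tool", "payload": {"moves": "0.0175 0.0433 0 0 0 6.7; 0.035 0.0866 0 0 0 13.4; 0.0525 0.13 0 0 0 20.1; 0.07 0.173 0 0 0 26.8; 0.0875 0.2165 0 0 0 33.5; 0.105 0.26 0 0 0 40.2; 0.1225 0.303 0 0 0 46.9; 0.14 0.346 0 0 0 53.4"}}

```text
t: 2.15
ee_pos: [525.8, 198.7, 301.5]
orientation: [-1.419, 0.799, -0.799]
ft_force: [1.1, -1.0, -0.8]
width: 87.7
```

Request:
{"api": "servo_tool", "payload": {"moves": "0 0 -0.02 0 0 0; 0 0 -0.04 0 0 0"}}

```text
t: 2.4
ee_pos: [525.4, 197.9, 260.9]
orientation: [-1.418, 0.801, -0.801]
ft_force: [-0.2, 0.0, 0.6]
width: 87.8
```

```bash
python3 - <<'E'
from h import *
o,im=grab('wrist','w1.png'); print(o['ee_pos'],R.from_rotvec(o['orientation']).as_matrix().round(3),o['qpos'].round(2)); np.savez('w1.npz',**im)
o,im=grab('side','s1.png')
E
```

```text
[525.41961616 197.91282186 260.8570369 ] [[ 0.516 -0.     0.857]
 [-0.857 -0.     0.516]
 [-0.    -1.    -0.   ]] [ 0.34  0.31  1.76 -0.    1.08 -0.2 ]
```

View pics/w1.png

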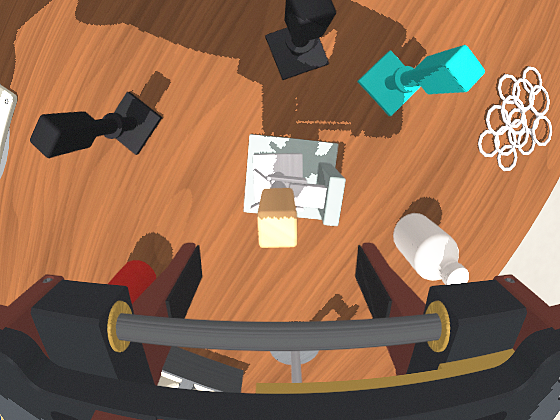

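View pics/s1.png

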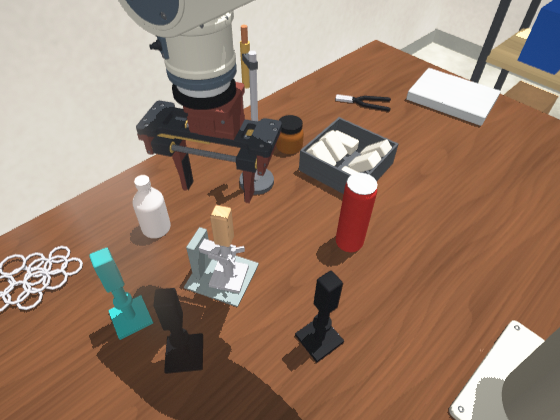

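The wrist view shows the wooden grip centred between the fingers (~278,235), and the mouth opening left toward the can. Lowering and gripping low on the wood.

Request:
{"api": "servo_tool", "payload": {"moves": "0 0 -0.03 0 0 0; 0 0 -0.06 0 0 0; 0 0 -0.09 0 0 0; 0 0 -0.11 0 0 0; 0 0 -0.12 0 0 0; 0 0 -0.12 0 0 0"}}

```text
t: 3.25
ee_pos: [525.6, 197.1, 141.7]
orientation: [-1.418, 0.803, -0.802]
ft_force: [0.5, -0.2, 0.2]
width: 87.6
```

Request:
{"api": "servo_tool", "payload": {"moves": "0 0 0 0 0 0; 0 0 0 0 0 0; 0 0 0 0 0 0; 0 0 0 0 0 0; 0 0 0 0 0 0; 0 0 0 0 0 0", "hand": 255}}

```text
t: 4.0
ee_pos: [525.5, 197.2, 141.6]
orientation: [-1.418, 0.802, -0.802]
ft_force: [-0.3, -0.7, 0.7]
width: 31.4
```

Request:
{"api": "servo_tool", "payload": {"moves": "0 0 0 0 0 0; 0 0 0 0 0 0"}}

```text
t: 4.25
ee_pos: [525.4, 197.2, 141.6]
orientation: [-1.418, 0.802, -0.802]
ft_force: [-0.1, 0.5, -0.7]
width: 27.5
```

Request:
{"api": "servo_tool", "payload": {"moves": "-0.006 -0.003 0 0 0 0; -0.012 -0.0055 0 0 0 0; -0.018 -0.0085 0 0 0 0; -0.024 -0.0115 0 0 0 0; -0.03 -0.014 0 0 0 0"}}

```text
t: 4.88
ee_pos: [494.8, 182.8, 141.5]
orientation: [-1.418, 0.803, -0.802]
ft_force: [0.2, 1.0, -2.6]
width: 27.9
```

Request:
{"api": "servo_tool", "payload": {"moves": "-0.008 -0.004 0 0 0 0; -0.016 -0.0075 0 0 0 0; -0.024 -0.0115 0 0 0 0; -0.032 -0.015 0 0 0 0; -0.032 -0.015 0.001 0 0 0"}}

```text
t: 5.5
ee_pos: [462.5, 167.8, 142.5]
orientation: [-1.419, 0.803, -0.802]
ft_force: [-0.3, -1.1, -4.7]
width: 28.1
```

```bash
python3 - <<'E'
from h import *
o,im=grab('side','s2.png');np.savez('s2.npz',**im); print(o['ee_pos'],o['ft_force'],o['width'])
o,im=grab('scene','c2.png')
cv2.imwrite('pics/s2z.png',cv2.resize(cv2.imread('pics/s2.png')[130:350,130:330],(600,600)))
E
```

```text
[462.48476071 167.77064325 142.54120206] [-0.25777319 -1.13740929 -4.74615466] 28.094281579515716
```

View pics/s2z.png

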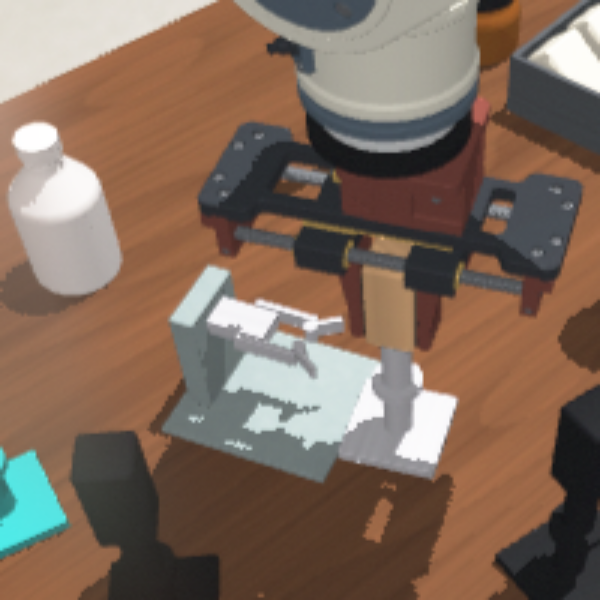

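View pics/c2.png

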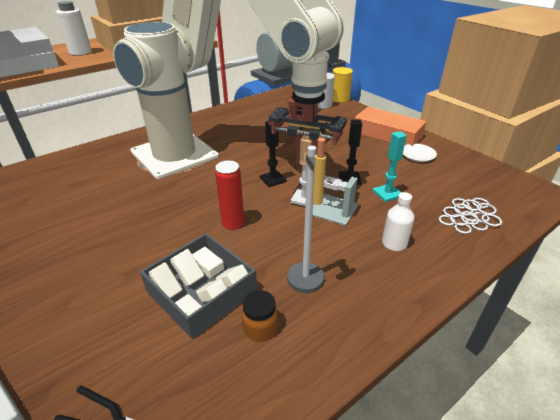

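The tamper is clear of the clip, upright in the gripper (side view), with the bystanders standing. Lift and carry it to the tray, passing between the can and the stand.

Request:
{"api": "servo_tool", "payload": {"moves": "0 0 0.03 0 0 0; 0 0 0.065 0 0 0; 0 0 0.1 0 0 0; 0.02 -0.045 0.1 0 0 -4; 0.04 -0.09 0.1 0 0 -8; 0.06 -0.135 0.1 0 0 -12; 0.08 -0.18 0.1 0 0 -16; 0.1 -0.225 0.1 0 0 -20"}}

```text
t: 6.6
ee_pos: [564.2, -58.4, 242.6]
orientation: [-1.293, 1.069, -1.069]
ft_force: [0.8, 0.4, -3.9]
width: 28.1
```

```bash
python3 - <<'E'
from h import *
o,im=grab('side','s3.png');np.savez('s3.npz',**im); print(o['ee_pos'],o['ft_force'],o['width'])
M=R.from_rotvec(o['orientation']).as_matrix();print(np.degrees(np.arctan2(M[1,2],M[0,2])))
E
```

```text
[564.18326058 -58.35435376 242.604297  ] [ 0.82617866  0.4290634  -3.92541174] 28.094223308238515
10.846792314881668
```

View pics/s3.png

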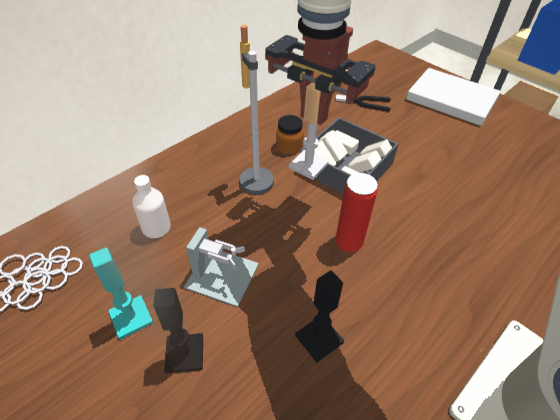

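Request:
{"api": "servo_tool", "payload": {"moves": "0.018 -0.05 0 0 0 -1; 0.036 -0.1 0 0 0 -2.2; 0.054 -0.149 0 0 0 -3.2; 0.054 -0.149 0 0 0 -3.2; 0.054 -0.149 0 0 0 -3.2"}}

```text
t: 7.28
ee_pos: [617.0, -205.4, 241.9]
orientation: [-1.27, 1.11, -1.107]
ft_force: [-0.8, -0.6, -5.3]
width: 27.7
```

```bash
cat > t.py <<'E'
from h import *
import sys
tag=sys.argv[1]
o,im=grab('scene','c%s.png'%tag)
o,im2=grab('side','d%s.png'%tag)
o,im3=grab('wrist','w%s.png'%tag)
print(o['t'],o['ee_pos'],o['ft_force'])
c=np.array([574.,-209.]);th=np.radians(7.6);A=np.array([[np.cos(th),np.sin(th)],[-np.sin(th),np.cos(th)]])
M=R.from_rotvec(o['orientation']).as_matrix();print('yaw',np.degrees(np.arctan2(M[1,2],M[0,2])),'axis',M[:,1].round(3))
print('tcp local',(o['ee_pos'][:2]-c)@A.T,'bottom z',o['ee_pos'][2]-135.6)
for n,I in(('S',im),('D',im2)):
    W=cloud(I).reshape(-1,3);C=I['pixels'].reshape(-1,3).astype(int)
    q=(W[:,:2]-c)@A.T;z=W[:,2]; l0=(o['ee_pos'][:2]-c)@A.T; b=o['ee_pos'][2]-135.6
    m=(abs(q[:,0]-l0[0])<38)&(abs(q[:,1]-l0[1])<38)&(z>b+5)&(z<b+14)
    if m.sum()>50: r=cv2.minAreaRect(q[m].astype(np.float32));print(n,'plate local',m.sum(),r, 'z',np.median(z[m])-10)
    H=np.full((13,13),np.nan)
    for i in range(13):
        for j in range(13):
            m=(abs(q[:,0]-(72-12*i))<6)&(abs(q[:,1]-(72-12*j))<6)
            if m.any(): H[i,j]=np.median(z[m])
    if len(sys.argv)>2: print(n);print(H.round(0))
a=cv2.imread('pics/c%s.png'%tag)[180:360,110:310];b=cv2.imread('pics/d%s.png'%tag)[70:250,240:440]
cv2.imwrite('pics/z%s.png'%tag,np.hstack([cv2.resize(a,(400,360)),cv2.resize(b,(400,360))]))
E
python3 t.py 4
```

```text
7.375 [ 617.05444412 -204.58627032  242.34610601] [-0.25621557  0.03367247 -4.49175944]
yaw 7.845931010028894 axis [-0.001  0.001 -1.   ]
tcp local [43.25997804 -1.31926791] bottom z 106.74610601427543
S plate local 676 ((43.76176071166992, -0.007167816162109375), (63.77113723754883, 61.15082931518555), 0.34822288155555725) z 106.6105567319774
D plate local 388 ((41.70503234863281, -1.9333648681640625), (63.63076400756836, 60.726402282714844), 89.90687561035156) z 104.90113138832032
```

View pics/z4.png

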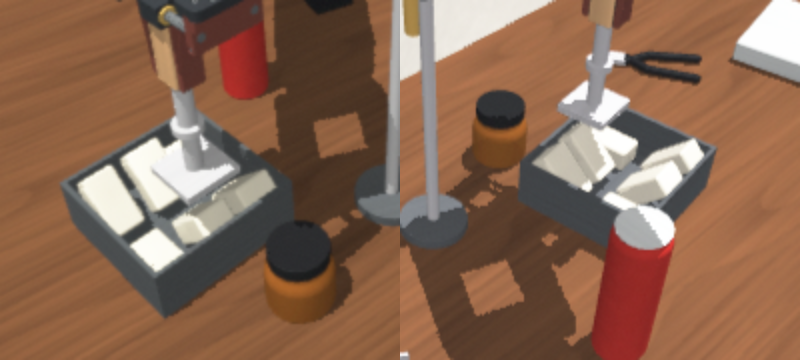

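View pics/w4.png

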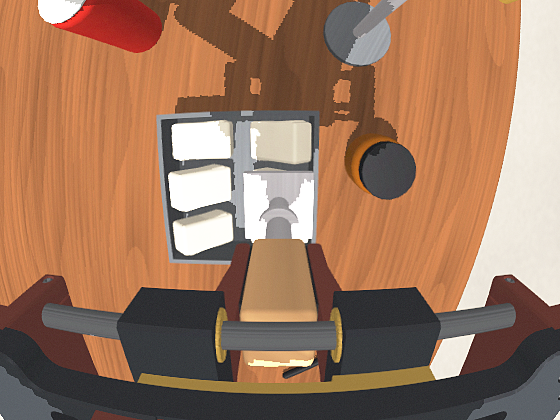

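The plate sits square over the +x row (wrist view: plate at ~280,200 inside the tray outline). Pressing the middle lump of the +x row.

Request:
{"api": "servo_tool", "payload": {"moves": "0.001 -0.003 -0.02 0 0 0; 0.001 -0.003 -0.035 0 0 0; 0.001 -0.003 -0.042 0 0 0; 0.001 -0.003 -0.048 0 0 0; 0.001 -0.003 -0.054 0 0 0; 0.001 -0.003 -0.06 0 0 0; 0.001 -0.003 -0.066 0 0 0; 0.001 -0.003 -0.07 0 0 0"}}

```text
t: 8.43
ee_pos: [618.4, -208.8, 172.3]
orientation: [-1.27, 1.109, -1.108]
ft_force: [0.3, -0.6, -4.3]
width: 27.6
```

Request:
{"api": "servo_tool", "payload": {"moves": "0 0 -0.002 0 0 0; 0 0 -0.0035 0 0 0; 0 0 -0.005 0 0 0; 0 0 -0.005 0 0 0"}}

```text
t: 8.93
ee_pos: [618.7, -208.9, 168.8]
orientation: [-1.27, 1.108, -1.109]
ft_force: [-3.5, 0.6, 5.9]
width: 27.6
```

```bash
python3 t.py 5
```

```text
9.025 [ 618.67342399 -208.9385094   168.84530433] [-2.25398072  0.66843654  6.89571189]
yaw 7.782407090093811 axis [ 0.001 -0.    -1.   ]
tcp local [44.28912462 -5.84739535] bottom z 33.24530433213121
S plate local 489 ((40.632808685302734, -1.2496986389160156), (65.94082641601562, 51.3765869140625), 89.7472152709961) z 33.614171733672265
D plate local 334 ((46.33843231201172, -5.254905700683594), (71.97959899902344, 68.38004302978516), 87.46533966064453) z 31.66166393903933
```

View pics/z5.png

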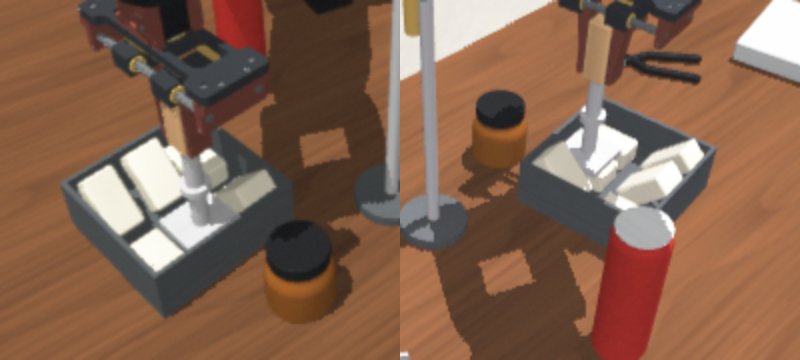

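Request:
{"api": "servo_tool", "payload": {"moves": "0 0 0.02 0 0 0; 0 0 0.045 0 0 0; -0.0035 0.025 0.047 0 0 0; -0.0065 0.049 0.047 0 0 0; -0.0065 0.049 0.047 0 0 0; -0.0065 0.049 0.047 0 0 0"}}

```text
t: 9.82
ee_pos: [611.7, -159.1, 214.0]
orientation: [-1.272, 1.108, -1.107]
ft_force: [0.1, -0.5, -5.0]
width: 28.0
```

```bash
python3 t.py 6 1
```

```text
9.925 [ 611.92642869 -159.84149137  214.22603126] [ 0.40096432 -0.6021479  -5.30083896]
yaw 7.788870001411262 axis [-0.001 -0.    -1.   ]
tcp local [44.0947924  43.71066514] bottom z 78.62603125897604
S plate local 594 ((45.36075973510742, 46.375244140625), (62.1435546875, 61.003536224365234), 0.36734339594841003) z 78.77253042477088
S
[[417. 317. 317. 378. 435. 492. 508. 506. 507.  nan  nan  nan  60.]
 [333. 332. 331. 290. 359. 433. 522. 524. 509.  33.  34.  34.  34.]
 [ 89. 142. 154. 167. 327. 424. 536. 540. 509.  33.  33.  34.  34.]
 [ 89.  88. 284. 207. 303. 412. 549. 536.  28.  33.  34.  34.  33.]
 [ 89.  nan  90. 240. 309. 295.  34. 500.  20.  33.  34.  34.  33.]
 [ nan  nan  88.  18. 320. 297. 493. 494.   7.  32.  33.  33.  34.]
 [ nan  nan   6.   6. 317. 295. 514.   5.   6.  nan  nan  nan  nan]
 [ nan   5.  12.  22. 311.  31.  28.  27.   6.  26.  27.  30.  31.]
 [ 52.  nan 284. 284. 293. 289.  39.  38.  13.  34.  38.  39.  40.]
 [ 41.  34.  36.  34. 319. 295.  53.  51.  30.  49.  52.  51.  50.]
 [ 34.  34.  34.  32. 516.  64.  64.  63.  48.  62.  64.  63.  59.]
 [ 33.  33.  3
[... 448 characters left out ...]
21.  32.  32.  31.]
 [335. 230. 139. 119.  87.  32.  32.  32.  30.  24.  32.  32.  36.]
 [365. 300. 211.  89.  87.  29.  32.  31.  31.  26.  32.  32.  33.]
 [357. 346. 370. 253. 364.  24.  28.  24.  12.  17.  26.  21.  21.]
 [296. 330. 337. 330. 330. 296.   4.   4.   3.   4.   4.   3.   4.]
 [290. 317. 317.  33. 316.  28.  29.  30.  26.  24.  17.  30.  45.]
 [309. 317. 317. 316. 316.  39.  36.  38.  nan  33.  39.  34.  40.]
 [299. 316. 290. 285. 281.  54.  48.  50.  47.  44.  48.  49.  49.]
 [309. 310. 310. 310.  56.  55.  59.   6.   3.  56.  60.  62.  59.]
 [ nan  nan  nan  nan  54.  63.  68.  68.  66.  61.  68.  68.  68.]
 [ nan  nan  nan  nan  49.  57.  59.  60.  55.  54.  58.  59.  57.]]
```

View pics/z6.png

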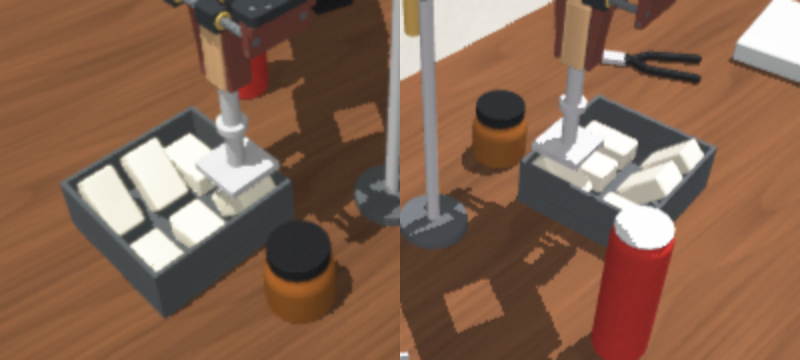

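View pics/w6.png

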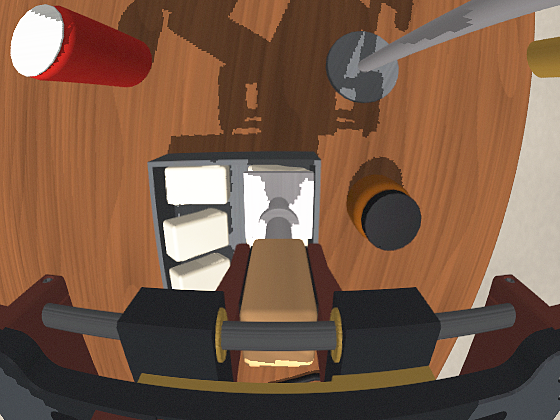

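The first lump lies flat (z≈32–33). The plate is square with the tray over the outer +x lump; I'll nudge it 1.5 mm off the wall and press.

Request:
{"api": "servo_tool", "payload": {"moves": "0 -0.0015 -0.006 0 0 0; 0 -0.0015 -0.012 0 0 0; 0 -0.0015 -0.018 0 0 0; 0 -0.0015 -0.024 0 0 0; 0 -0.0015 -0.03 0 0 0; 0 -0.0015 -0.036 0 0 0; 0 -0.0015 -0.041 0 0 0; 0 -0.0015 -0.044 0 0 0"}}

```text
t: 10.98
ee_pos: [611.9, -161.3, 170.3]
orientation: [-1.271, 1.109, -1.108]
ft_force: [0.0, 0.1, -5.1]
width: 28.1
```

Request:
{"api": "servo_tool", "payload": {"moves": "0 0 -0.0015 0 0 0; 0 0 -0.003 0 0 0; 0 0 -0.003 0 0 0"}}

```text
t: 11.35
ee_pos: [612.1, -161.4, 168.9]
orientation: [-1.27, 1.108, -1.109]
ft_force: [-3.1, 0.5, 4.8]
width: 27.8
```

Request:
{"api": "servo_tool", "payload": {"moves": "0 0 0.025 0 0 0; 0 0 0.051 0 0 0; -0.04 -0.025 0.051 0 0 0; -0.082 -0.0515 0.051 0 0 0; -0.082 -0.0515 0.051 0 0 0; -0.082 -0.0515 0.051 0 0 0"}}

```text
t: 12.1
ee_pos: [530.6, -213.0, 219.0]
orientation: [-1.269, 1.108, -1.11]
ft_force: [0.4, -0.3, -4.3]
width: 27.9
```

```bash
python3 t.py 7 1
```

```text
12.2 [ 531.00180882 -212.59247548  218.80946634] [ 0.57686284  0.47641129 -5.49797724]
yaw 7.811535336859235 axis [ 0.001 -0.    -1.   ]
tcp local [-43.09560314   2.12586803] bottom z 83.20946633988822
S plate local 554 ((-42.08808517456055, 3.4029788970947266), (60.98666763305664, 62.418296813964844), 89.91004180908203) z 83.48675569962137
S
[[ 61.  nan  nan  nan  nan  nan  nan  nan  nan  nan  nan  nan  nan]
 [ 42.  34.  34.  33.  nan  33.  33.  34.  nan  34.  34.  34.  34.]
 [ 35.  34.  34. 305. 315. 312. 311. 312. 313.  33.  34.  34.  34.]
 [ 36.  34.  34. 285. 292. 293. 292. 291. 296.  33.  34.  34.  34.]
 [ 33.  34.  33. 505. 508. 323. 323. 323.  35.  33.  34.  34.  34.]
 [ 46.  34. 495. 522. 523. 510. 505. 323. 296.  33.  33.  34.  32.]
 [ 43.  nan 484. 469. 474. 468. 494. 505. 298. 298.  nan  nan  nan]
 [ 26.  27.  27.  31. 411. 407. 437. 441. 464. 506.  28.  29.  32.]
 [ 34.  34.  34.  95. 332. 223. 223. 328. 430. 497. 509. 506.  41.]
 [ 33.  33.  34.  32.  95. 190. 166. 233. 381. 450. 511. 514. 508.]
 [ 33.  34.  33.  34.  94.  96. 146. 228. 298. 437. 475. 480.  61.]
 [ 34. 
[... 457 characters left out ...]
27.  31.  32.  32.]
 [ 59.  nan  33. 304. 321.  32. 321. 321. 322.  26.  32.  32.  32.]
 [ 60.  nan  32. 309. 299.  33. 291. 285. 321.  27.  32.  32.  32.]
 [ 54.  nan  32.  31. 315.  22.  32. 313.  31.   7.   4.  32.  57.]
 [ 60.  nan  nan 294. 316.   4.   4. 316.   3.   3.   3.   2.  53.]
 [ 60.  nan  32. 293. 316. 266.  92. 309.  92.  nan   6.  nan  nan]
 [ 58.  nan  32. 300. 315. 239.  93.  92.  92.  nan  nan  nan  55.]
 [ 59.  nan 216. 378. 322. 209. 148. 268.  nan  89.  nan  nan  58.]
 [ 61.  nan 402. 385. 319. 182. 153.  48.  91.   1.  nan  65.  58.]
 [ nan  nan  nan 380. 330. 225.  93.  92.  92.  51.  66.  69.  67.]
 [ nan  nan  nan 361. 353. 253. 216.  93.  92.  55.  58.  59.  60.]]
```

View pics/z7.png

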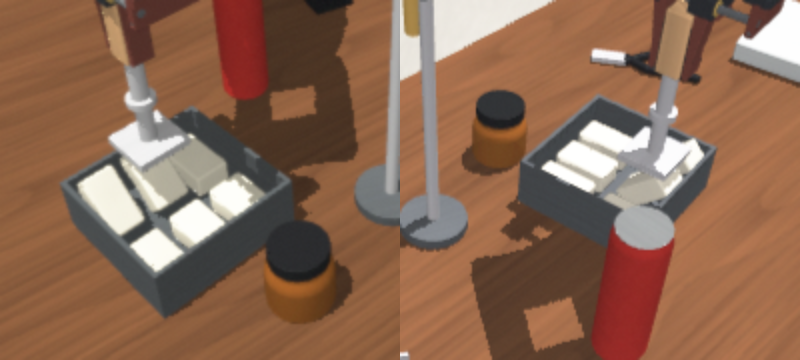

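Both +x lumps are now flat (33–34). Next, the middle lump of the −x row, with bottom 83 → 33 mm.

Request:
{"api": "servo_tool", "payload": {"moves": "-0.0005 0 -0.01 0 0 0; -0.0005 0 -0.016 0 0 0; -0.0005 0 -0.022 0 0 0; -0.0005 0 -0.028 0 0 0; -0.0005 0 -0.034 0 0 0; -0.0005 0 -0.04 0 0 0; -0.0005 0 -0.045 0 0 0; -0.0005 0 -0.0485 0 0 0"}}

```text
t: 13.25
ee_pos: [529.4, -212.8, 169.8]
orientation: [-1.27, 1.109, -1.108]
ft_force: [0.6, 0.0, -4.3]
width: 27.7
```

Request:
{"api": "servo_tool", "payload": {"moves": "0 0 -0.0015 0 0 0; 0 0 -0.003 0 0 0; 0 0 -0.003 0 0 0"}}

```text
t: 13.62
ee_pos: [529.5, -213.0, 168.9]
orientation: [-1.271, 1.108, -1.109]
ft_force: [-4.4, 0.6, 9.6]
width: 28.0
```

Request:
{"api": "servo_tool", "payload": {"moves": "0 0 0.025 0 0 0; 0 0 0.051 0 0 0; 0.0035 -0.023 0.051 0 0 0; 0.0065 -0.0455 0.051 0 0 0; 0.0065 -0.0455 0.051 0 0 0; 0.0065 -0.0455 0.051 0 0 0"}}

```text
t: 14.38
ee_pos: [535.3, -258.6, 216.9]
orientation: [-1.27, 1.111, -1.107]
ft_force: [-0.8, 0.2, -5.3]
width: 28.1
```

```bash
python3 t.py 8
```

```text
14.475 [ 535.53110638 -258.06439933  217.37248332] [-0.33210761 -0.2869956  -4.90227329]
yaw 7.773904414736501 axis [-0.001  0.001 -1.   ]
tcp local [-44.62004552 -43.54563809] bottom z 81.77248332390275
S plate local 604 ((-43.51869583129883, -41.61072540283203), (60.83328628540039, 61.46461486816406), 89.96153259277344) z 81.35478623634924
D plate local 391 ((-46.44321060180664, -42.004173278808594), (59.485965728759766, 63.68216323852539), 0.7092902660369873) z 79.95344696943312
```

View pics/z8.png

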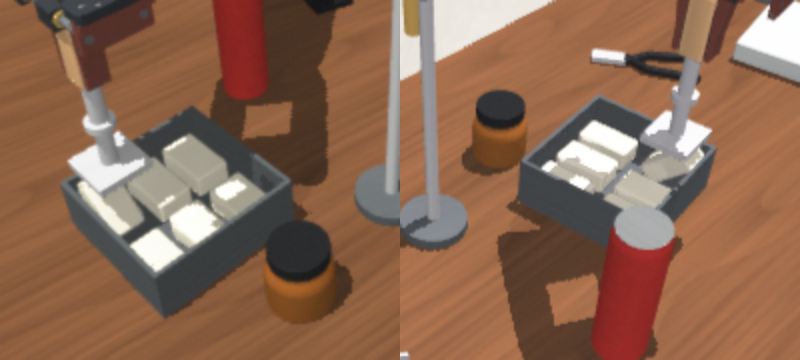

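Request:
{"api": "servo_tool", "payload": {"moves": "0.001 -0.0005 -0.009 0 0 0; 0.001 -0.0005 -0.015 0 0 0; 0.001 -0.0005 -0.021 0 0 0; 0.001 -0.0005 -0.027 0 0 0; 0.001 -0.0005 -0.033 0 0 0; 0.001 -0.0005 -0.039 0 0 0; 0.001 -0.0005 -0.044 0 0 0; 0.001 -0.0005 -0.047 0 0 0"}}

```text
t: 15.52
ee_pos: [536.9, -258.8, 170.8]
orientation: [-1.27, 1.109, -1.108]
ft_force: [0.6, -0.3, -4.5]
width: 27.7
```

Request:
{"api": "servo_tool", "payload": {"moves": "0 0 -0.0015 0 0 0; 0 0 -0.003 0 0 0; 0 0 -0.003 0 0 0"}}

```text
t: 15.9
ee_pos: [537.2, -258.9, 168.9]
orientation: [-1.27, 1.108, -1.109]
ft_force: [-1.7, -0.6, 1.9]
width: 28.2
```

Request:
{"api": "servo_tool", "payload": {"moves": "0 0 -0.001 0 0 0; 0 0 0.025 0 0 0; 0 0 0.055 0 0 0; 0.006 -0.04 0.055 0 0 0; 0.012 -0.08 0.055 0 0 0; 0.017 -0.115 0.055 0 0 0; 0.017 -0.115 0.055 0 0 0"}}

```text
t: 16.77
ee_pos: [554.1, -376.2, 222.7]
orientation: [-1.27, 1.109, -1.111]
ft_force: [-1.0, 0.2, -5.6]
width: 27.8
```

```bash
python3 t.py 9 1
```

```text
16.875 [ 553.50953687 -373.54645174  222.42206482] [-0.66220879  0.061401   -4.93451709]
yaw 7.738475126217123 axis [-0.001  0.001 -1.   ]
tcp local [ -42.07278522 -160.39100537] bottom z 86.82206481623933
S plate local 792 ((-40.30079650878906, -159.9274139404297), (60.21310043334961, 62.36155319213867), 89.62847900390625) z 87.12306135984852
S
[[ 60.  nan  61.  nan  nan  nan  nan  nan  nan  nan  nan  nan  nan]
 [ 44.  34.  34.  32.  32.  33.  34.  33.  32.  33.  34.  34.  34.]
 [ 36.  34.  34.  33.  26.  34.  33.  34.  30.  34.  34.  33.  34.]
 [ 34.  34.  33.  32.  21.  33.  34.  33.  21.  33.  33.  34.  33.]
 [ 38.  34.  33.  33.  23.  33.  33.  34.  21.  33.  34.  34.  33.]
 [ 34.  34.  33.  33.  21.  34.  33.  34.   7.  33.  34.  33.  33.]
 [ 34.  nan  nan   6.   6.  23.  17.   6.   6.  nan  23.  28.  29.]
 [ 31.  26.  26.  22.  13.  30.  30.  25.   7.  24.  28.  29.  32.]
 [ 35.  34.  34.  29.  31.  33.  34.  33.  10.  33.  34.  34.  33.]
 [ 37.  33.  33.  32.  32.  34.  34.  33.  13.  33.  34.  34.  34.]
 [ 35.  34.  33.  33.  29.  33.  34.  33.  17.  33.  34.  34. 526.]
 [ 3
[... 293 characters left out ...]
7. 43. 31. 35. 36. 40. 29. 35. 33. 44.]
 [60. nan 32. 31. 28. 29. 32. 31. 31. 26. 32. 31. 32.]
 [60. nan 32. 32. 31. 27. 31. 32. 31. 27. 32. 31. 32.]
 [59. nan 32. 32. 28. 28. 32. 32. 31. 25. 31. 32. 32.]
 [60. nan 33. 32. 30. 28. 32. 32. 32. 27. 31. 31. 33.]
 [60. nan 31. 31. 27. 20. 26. 28. 22. 18. 16. 23. 23.]
 [60. nan nan nan nan  3.  4.  4.  4.  4.  3.  3.  3.]
 [61. nan 32. 32. 27. 30. 31. 32. 31. 25. 31. 31. 32.]
 [59. nan 32. 32. 27. 32. 32. 31. 30. 27. 32. 32. 32.]
 [60. nan 33. 31. 27. 31. 32. 32. 31. 27. 32. 32. 30.]
 [60. nan nan 32. 26. 31. 32. 32. 30. 26. 32. 31. 32.]
 [nan nan nan nan 29. 31. 31. 32. 30. 27. 32. 32. 32.]
 [nan nan nan nan nan 33. 33. 32. nan 31. nan 33. 48.]]
```

View pics/z9.png

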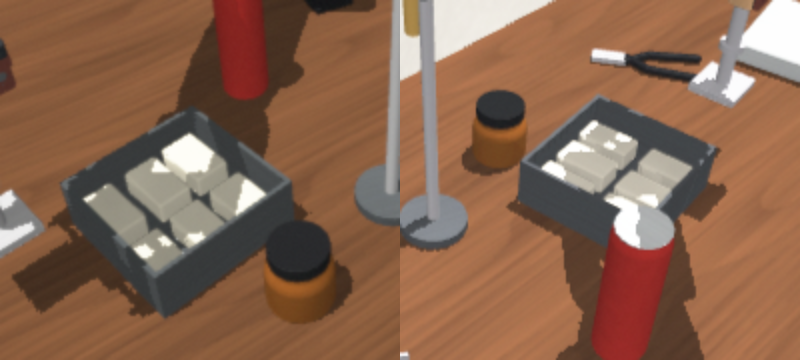

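View pics/w9.png

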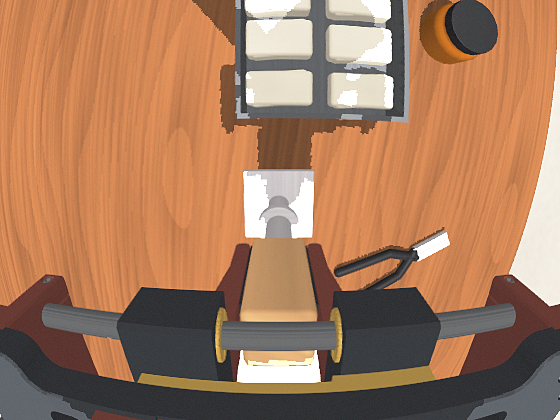

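All six lumps lie flat at z≈32–34. The bench under the plate is bare, with the pliers more than 80 mm off. Setting the tamper down here.

Request:
{"api": "servo_tool", "payload": {"moves": "0 0 -0.025 0 0 0; 0 0 -0.05 0 0 0; 0 0 -0.07 0 0 0; 0 0 -0.08 0 0 0; 0 0 -0.084 0 0 0; 0 0 -0.085 0 0 0; 0 0 -0.086 0 0 0; 0 0 -0.0865 0 0 0"}}

```text
t: 17.92
ee_pos: [554.2, -374.0, 137.2]
orientation: [-1.27, 1.108, -1.109]
ft_force: [0.2, 0.3, -5.0]
width: 27.6
```

Request:
{"api": "servo_tool", "payload": {"moves": "0 0 -0.0005 0 0 0; 0 0 -0.001 0 0 0; 0 0 -0.0015 0 0 0; 0 0 -0.002 0 0 0; 0 0 -0.002 0 0 0"}}

```text
t: 18.55
ee_pos: [554.1, -373.9, 136.1]
orientation: [-1.27, 1.108, -1.109]
ft_force: [-3.2, 2.5, 8.6]
width: 27.9
```

Request:
{"api": "servo_tool", "payload": {"moves": "0 0 0.0005 0 0 0; 0 0 0.0008 0 0 0; 0 0 0.0008 0 0 0"}}

```text
t: 18.92
ee_pos: [554.1, -373.9, 136.1]
orientation: [-1.27, 1.108, -1.109]
ft_force: [-3.4, 2.1, 6.4]
width: 27.7
```

Request:
{"api": "servo_tool", "payload": {"moves": "0 0 0 0 0 0; 0 0 0 0 0 0; 0 0 0 0 0 0; 0 0 0 0 0 0; 0 0 0 0 0 0; 0 0 0 0 0 0; 0 0 0 0 0 0; 0 0 0 0 0 0", "hand": 0}}

```text
t: 19.92
ee_pos: [554.0, -373.8, 135.5]
orientation: [-1.27, 1.109, -1.109]
ft_force: [0.3, -0.0, -0.4]
width: 87.9
```

Request:
{"api": "servo_tool", "payload": {"moves": "0 0 0.01 0 0 0; 0 0 0.03 0 0 0; 0 0 0.06 0 0 0; 0 0 0.1 0 0 0; 0 0 0.14 0 0 0; 0 0 0.17 0 0 0; 0 0 0.18 0 0 0; 0 0 0.18 0 0 0"}}

```text
t: 20.92
ee_pos: [554.1, -373.9, 316.4]
orientation: [-1.27, 1.107, -1.11]
ft_force: [0.1, -0.4, -0.9]
width: 88.0
```

```bash
python3 - <<'E'
from h import *
o,im=grab('scene','cA.png');o,im2=grab('side','dA.png');o,_=grab('wrist','wA.png');print(o['t'],o['ee_pos'],o['width'],o['ft_force'])
for n,I in(('S',im),('D',im2)):
    W=cloud(I).reshape(-1,3);C=I['pixels'].reshape(-1,3).astype(int)
    def ib(x,y,z): return (W[:,0]>x[0])&(W[:,0]<x[1])&(W[:,1]>y[0])&(W[:,1]<y[1])&(W[:,2]>z[0])&(W[:,2]<z[1])
    k=ib((505,605),(-425,-325),(120,190))&(C[:,0]-C[:,2]>40);print(n,'grip',k.sum(),W[k].max(0) if k.any() else 0, cv2.minAreaRect(W[k,:2].astype(np.float32)) if k.any() else 0)
    k=ib((500,610),(-430,-320),(6,13));print('plate',k.sum(),cv2.minAreaRect(W[k,:2].astype(np.float32)) if k.any() else 0, np.median(W[k,2]))
    for nm,x,y,z in(('can',(350,500),(-80,50),(160,175)),('jar',(660,790),(-220,-120),(68,80)),('flask',(680,770),(180,280),(130,150))):
        k=ib(x,y,z);print(nm,k.sum(),np.mean(W[k],0).round(1))
from m import *
for n,W in(('S0',WS),('D0',WD)):
    for nm,x,y,z in(('can',(350,500),(-80,50),(160,175)),('jar',(660,790),(-220,-120),(68,80)),('flask',(680,770),(180,280),(130,150))):
        k=ib(W,x,y,z);print(n,nm,k.sum(),np.mean(W[k],0).round(1))
E
```

```text
21.025 [ 553.47918668 -373.41710637  314.3005369 ] 87.69432269560889 [-0.05122078  0.4255591  -0.77976517]
S grip 775 [ 571.84395124 -355.11058367  188.54761331] ((556.9276733398438, -370.2144775390625), (27.35434341430664, 28.16789436340332), 7.722997665405273)
plate 707 ((555.5936279296875, -370.27398681640625), (61.112335205078125, 60.101741790771484), 7.824341773986816) 10.402862257317452
can 313 [430.1 -39.  168.5]
jar 742 [ 728.2 -164.6   75.2]
flask 118 [729.9 226.1 138.6]
D grip 429 [ 567.97370105 -355.22537241  186.16356514] ((552.3567504882812, -372.36865234375), (29.18086051940918, 32.283119201660156), 7.321354866027832)
plate 178 ((553.0111694335938, -374.0467834472656), (62.176483154296875, 58.6177978515625), 6.328101634979248) 8.644670398860967
can 602 [420.9 -34.5 167.8]
jar 323 [ 721.4 -162.8   73.3]
flask 162 [722.9 228.7 137.5]
S0 can 313 [430.2 -39.2 168.5]
S0 jar 745 [ 728.2 -164.5   75.2]
S0 flask 124 [730.  225.9 138.5]
D0 can 595 [420.8 -34.6 167.9]
D0 jar 330 [ 721.3 -162.5   73.1]
D0 flask 167 [722.8 228.8 137.2]
```

View pics/cA.png

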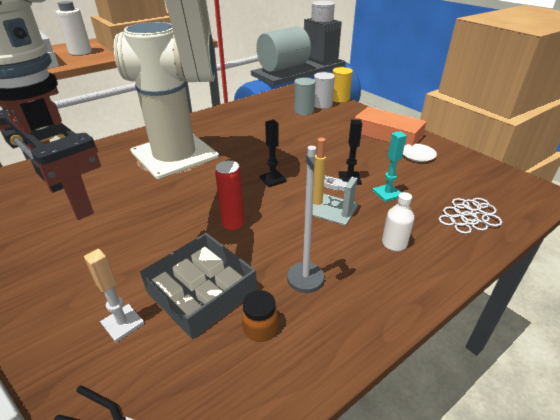

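View pics/dA.png

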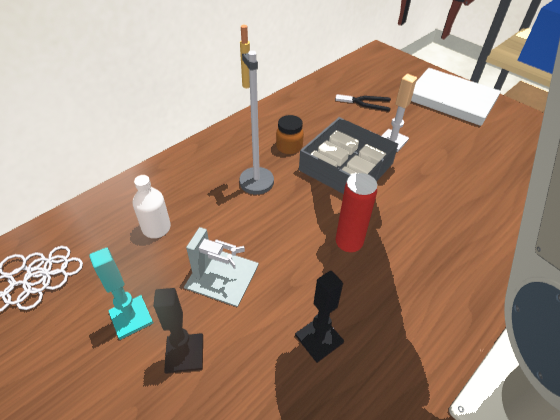

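The tamper stands upright on the bench beside the tray (scene ~120,300). The rack is empty and the lumps are flat. The bystanders have moved less than 0.5 mm and the gripper is clear. Handing in.

```bash
python3 -c "
from h import *
print(ctrl.close_job())"
```

```text
the job is handed in; nothing more can be done
None
```

I drew the tamper sideways out of the clip and pressed the four cocked lumps flat one at a time. I then stood it upright on the bare bench beside the tray, off the rack. The job took about 21 s on the robot's clock and is handed in; no verdict is reported.

- **Lumps:** after the last press, all six tops measured 32–34 mm over the bench in both views, which matches lying flat. I pressed with about 6–14 N each, and no gripper contact with the lumps was seen.
- **Tamper:** its plate lies flat on the bench at about (554, -373) mm, roughly 47 mm clear of the tray, with the grip upright and the gripper open and withdrawn.
- **Bystanders:** the can, jar and bottle are within 0.5 mm of where they started, and the look-alikes were not touched.
- **Disagreements:** the two fixed cameras differ by about 2–4 mm at places, within what I expected from the calibration. No check failed.

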